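Dispense the gold sweet into the tiffin

TASK

Without picking anything up, push the open blue tiffin with the fingertips along the green tray of the sweet dispenser, up to the end wall of the tray on the side of the lane that holds the gold sweet. Then press down the orange paddle on that side so that its gate lifts and the gold sweet rolls out into the tiffin, and let the paddle come back up. Do not touch the sweets, keep the tiffin upright on its tray, leave the red sweet behind its gate, and leave the other things on the table where they are.

Things in the scene. Friction and masses are not known exactly. Their poses are not given: they have to be found in the camera images.
- dispenser: White two-lane sweet dispenser, fixed to the table, 115 mm high at the rear; origin on the table surface below the line of the chute mouths, midway between the lanes; x points away from the robot at yaw 0, y to the left lane. Lanes run along x at y = +60 and -60 mm, open above, sloping 10 degrees down to their mouths at x = 0 (floor 75 mm high there). The levers lie in the plane x = 35 mm.
- tray (a point): Middle of the floor of the green tray before the mouths, at dispenser x = -38 mm, 4 mm above the table. Inside 92 mm along x by 208 mm along y; long rims 12 mm high, end walls 30 mm high, 5 mm thick. A tiffin pushed against an end wall stands with its axis at y = +62 or -62 mm, right before that lane's mouth.
- tiffin: Open blue round tiffin, 84 mm outside diameter, 62 mm high, wall 4 mm, 0.35 kg give or take, standing loose in the green tray near its middle; origin at the centre of its underside, z up. It slides along the tray when pushed from the side; the tray's rims guide it with 4 mm of play on each side. Push it low, at 35 to 45 mm above the table.
- gold_center (a point): Centre of the gold-foil sweet, a 30 mm ball of 25 g, lying behind the gate of the left or the right lane, 100 mm above the table.
- red_center (a point): Centre of the red sweet, a 30 mm ball like the gold one, behind the gate of the other lane. It must stay there.
- lever_left (a joint): Angle of the left rocking lever (rad): 0 at rest, gate down; it grows as the paddle is pressed (stop at 0.48); the sweet passes under the gate from about 0.36. It springs back when let go; about 3 N at the paddle starts it and 7 N holds it fully down.
- lever_right (a joint): The same for the right lever.
- paddle_left (a point): Centre of the top face of the left lever's orange paddle (44 mm along the dispenser's x, 50 mm along its y), at dispenser x = 35, y = +195, 127 mm above the table at rest. The pivot is 65 mm nearer to the lane and 122 mm high, so fully pressed this point is about 30 mm lower. Free from above.
- paddle_right (a point): The same for the right paddle, at dispenser y = -195 mm.
- tumbler: Steel tumbler, 64 mm across, 85 mm high, standing beside one end of the green tray; origin under its centre. Leave alone.
- jar: Small amber glass jar with a steel cap, 52 mm across, 75 mm high, beside the other end of the green tray; origin under its centre. Leave alone.
- bowl: Glass bowl with an orange silicone lid, 140 mm across, 73 mm high, on the left of the table; origin under its centre. Leave alone.
- tiffin_lid: Blue lid of the tiffin, 90 mm across, 24 mm high, lying on the left of the table; origin under its centre. Leave alone.
- spoon: Wooden spoon 260 mm long lying along x across a blue melamine tray (240 x 220 mm, 18 mm high) on the right of the table; origin under its middle. Leave alone.
Mind the look-alikes: they are no part of the job. What is meant by the tiffin is not turquoise, and is the larger of those in its own colour.

How it is judged:
By the outcome, as a careful person would: the job done as asked, in the order asked, and still so for the second after the job is handed in, with the robot touching nothing.
It also fails if it takes over 40 s, if anything falls off the work surface, if the arm or the gripper's body presses on something with over 40 N, if the wrist force passes 120 N, or if a joint passes its speed limit or range.

ROBOT

A 7-joint arm with a two-finger parallel gripper is mounted at the origin on the work surface. World frame = base frame: x ahead of the robot, y to its left, z up, the work surface at z = 0. Lengths are in m, angles in rad, forces in N, time in s.
With the tool pointing down it reaches from about 0.4 to 0.85 m from the base axis. Payload 10.4 kg.
Tool frame: the origin (TCP) lies on the centre line of the jaws, within the pads' length; the fingertips stand 8 mm ahead of it and the grasp point (between the pads) lies 11 mm behind it (r.finger_overhang is the distance from the TCP to the fingertips, in m); z points along the fingers, y is the line along which they close (so a half turn about z gives the same grasp; the last joint's range is limited). The gripper opens to 87 mm and grips with 3 to 60 N. Pads are 19 mm wide; open, the fingers measure 117 mm over their backs; the gripper's body (75 mm by 190 mm) begins 51 mm behind the grasp point.
Start: joints at [1.107, 0.332, -0.065, 1.46, 0.022, 1.35, -0.088], TCP at [0.267, -0.565, 0.231] pointing down, gripper open.
Joint ranges: [-2.6, 2.6], [-0.5, 2.12], [-1.47, 1.34], [0.16, 2.42], [-1.27, 4.41], [0.06, 2.06], [-2.6, 2.6]. Speed limits (rad/s): [2.22, 2.22, 2.79, 2.79, 3.14, 3.14, 3.14].

INTERFACE

Orientations are given as a unit quaternion [x, y, z, w].
In Python, from bench import r, vision gives the robot as it stands.
- The arm moves only by the tool drive_tool, never from a script. Its argument "series" is a list of rows, each a list of 2 entries, a list of its own where there are three numbers: the shift along the world's x, y, z in cm, then the turn about the world's z in degrees. A call has exactly 10 rows; each row shifts and turns the commanded pose from where the row before left it; what a row does not reach is not made up. A row lasts 1/8 s, in which the tool goes at most 62.5 mm and 10.7 degrees, less where a joint would pass 70% of its speed; a pose out of reach is approached as far as the arm can. A call with a gripper value outside its range is refused whole. "hand" is the closure, from 0 (fully open) to 1 (shut), set as the call begins (left out, the last holds). The fingers move at their own pace and stop on an object; "newtons" is the grip in N (left out, the last holds). Time passes only in rows, so rows that do not move let the fingers close, or fill a call up. It gives the time, the measured TCP pose, the force, the opening and the grip force at its end, in the units of the state.
- r.read_state(): the state, without advancing time (a new reading comes with each control period).
- vision.camera(name): name is "scene" or "top" or "wrist"; returns a dict with "color" (400x640x3 uint8, red, green, blue), "intrinsics" (3x3 intrinsics, pixels), "R" (3x3) and "t" (3): a world point X has camera coordinates R X + t; the wrist camera has in their place "mount" (4x4, takes a point from camera to tool coordinates, whose origin is the TCP and whose axes are the flange's). Camera axes: x right, y down, z forward; pixel columns grow to the right and rows downward; lengths in m; the calibration is good to about 2 mm. A picture is of the moment at which its call begins: read the wrist's pose just before it. There is no depth.
- r.close_job(): hands the job in; it is judged then, once.
The state is a dict: "time": time; "joint_positions": joint angles; "joint_vel": joint speeds; "joint_torque": joint torques, N m; "ee_pos": TCP position; "eef_rot": TCP orientation; "ft_force": force on the tool from outside, world axes, zero at the start; "torque": the same for the moment, N m; "width": finger opening in m; "grip_force": force on a finger pad.
Only numpy, scipy, OpenCV 4.12 (cv2) and the standard library are available. Lean on these libraries where they do the work, as an engineer would, in place of code of your own. Each camera call takes 0.05 s, during which the arm holds its last target. There are 200 camera calls.

## Working session

There is one attempt and no reset: what is moved stays moved. The work goes in short steps, Python scripts to look and compute and a tool call to move; the robot and the scene stay as the last step left them, time stands still between calls to the robot, and variables do not carry over. Pictures are saved under pics/ and viewed, at most 10 in all, crops included, and the job is handed in when it is done.

Besides the shell and the picture viewer there is one more tool, called as a command line: name --argument value ..., lists and objects as JSON in quotes. drive_tool: Moves the arm, as the interface text tells. Its arguments: {"type":"object","properties":{"series":{"type":"array"},"hand":{"type":"number"},"newtons":{"type":"number"}},"required":["series"]}

```bash
mkdir -p pics; python3 - <<'E'
from bench import r,vision
import cv2,pickle
d={}
for n in("scene","top"):
    c=vision.camera(n);d[n]=c
    cv2.imwrite(f"pics/{n}.png",c["color"][:,:,::-1])
    print(n,c["intrinsics"],c["R"],c["t"])
pickle.dump(d,open("d.pkl","wb"))
s=r.read_state();print(s["time"],s["ee_pos"],s["eef_rot"],s["width"],r.finger_overhang)
E
```

```text
scene [[378.46312185   0.         319.70203113]
 [  0.         378.46312185 197.93322643]
 [  0.           0.           1.        ]] [[-0.60908485  0.79300185 -0.01279466]
 [ 0.49785274  0.36973071 -0.78450102]
 [-0.61738018 -0.48419754 -0.61999553]] [ 0.32757922 -0.14566274  1.49415182]
top [[420.86354674   0.         314.84381279]
 [  0.         420.86354674 198.43898387]
 [  0.           0.           1.        ]] [[ 0.00195366 -0.99985003  0.01720734]
 [-0.98115966 -0.00524085 -0.19312754]
 [ 0.19318876 -0.01650584 -0.98102276]] [-0.03644796  0.50452177  1.21893875]
0.1 [ 0.2665025  -0.56496216  0.2298442 ] [ 9.75814595e-01  2.18598907e-01 -1.60656795e-04 -6.06620405e-04] 0.0869357744389307 0.008
```

View pics/scene.png

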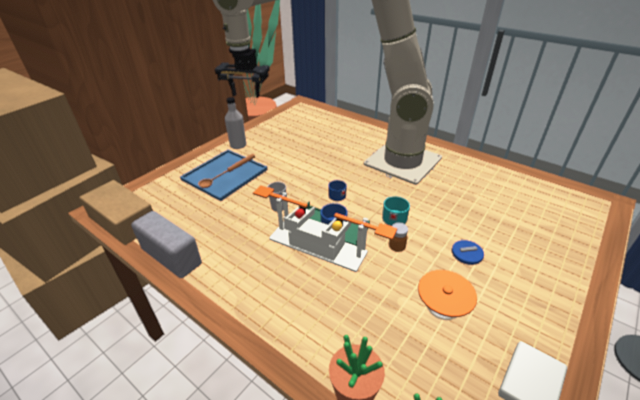

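View pics/top.png

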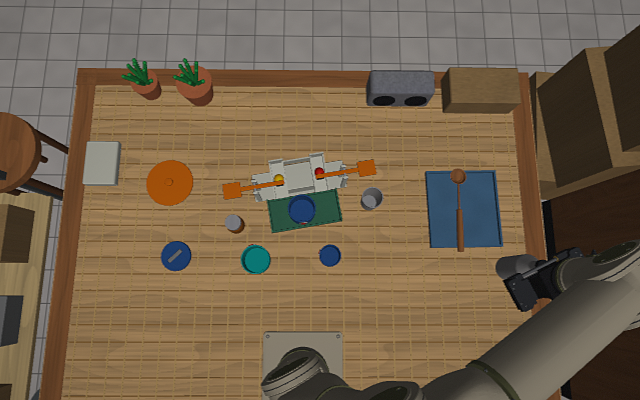

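The top view shows the gold sweet at (279,180), on the image left, which is world +y and so the left lane. Red is at (319,173), and the paddles are at (231,190) and (367,168).

Tiffin candidates are the blue one in the tray (302,209), a small blue one (330,255), a turquoise one (256,259) and the blue lid (176,256). The one in the tray fits: it is blue, the larger of the blue ones, and standing in the green tray. I'll measure it and confirm with a crop.

```bash
cat > h.py <<'E'
import numpy as np,cv2
def ray(c,uv,z):
    K,R,t=c["intrinsics"],c["R"],c["t"]
    d=R.T@np.linalg.inv(K)@[*uv,1]; o=-R.T@t
    return o+d*(z-o[2])/d[2]
def blobs(c,lo,hi,roi,n=3,mina=15):
    h=cv2.cvtColor(c["color"],cv2.COLOR_RGB2HSV); m=cv2.inRange(h,lo,hi)
    k=np.zeros_like(m);x0,y0,x1,y1=roi;k[y0:y1,x0:x1]=255
    cs,_=cv2.findContours(m&k,cv2.RETR_EXTERNAL,cv2.CHAIN_APPROX_NONE)
    return sorted([q for q in cs if cv2.contourArea(q)>=mina],key=cv2.contourArea)[::-1][:n]
def cen(q): m=cv2.moments(q);return m["m10"]/m["m00"],m["m01"]/m["m00"]
E
python3 - <<'E'
from h import *
import pickle
c=pickle.load(open("d.pkl","rb"))["top"]
roi=(215,145,390,245)
for n,lo,hi,z in(("orange",(5,150,120),(18,255,255),.127),("gold",(20,130,120),(32,255,255),.1),("red",(0,150,80),(4,255,255),.1)):
    for q in blobs(c,lo,hi,roi): print(n,cv2.contourArea(q),np.round(cen(q),1),cv2.boundingRect(q),ray(c,cen(q),z).round(3))
for q in blobs(c,(105,120,40),(125,255,255),(200,145,390,275)):
    print("blue",cv2.contourArea(q),cv2.minEnclosingCircle(q),ray(c,cen(q),.066).round(3))
for q in blobs(c,(60,80,30),(88,255,255),roi,1):
    b=cv2.boxPoints(cv2.minAreaRect(q));print("tray",[(p.round(1),ray(c,p,.012).round(3)) for p in b])
for n,uv,z in(("tumbler",(371,196),.085),("jar",(233,222),.075)):print(n,ray(c,uv,z).round(3))
cv2.imwrite("pics/crop.png",cv2.resize(c["color"][145:275,210:390,::-1],None,fx=4.4,fy=4.4,interpolation=cv2.INTER_CUBIC))
E
```

```text
orange 366.0 [242.  188.5] (222, 180, 62, 20) [0.517 0.173 0.127]
orange 350.5 [355.7 169.4] (316, 160, 61, 19) [ 0.575 -0.15   0.127]
gold 32.0 [278.2 177.6] (274, 175, 10, 6) [0.556 0.073 0.1  ]
red 32.5 [318.8 170.7] (315, 168, 9, 6) [ 0.578 -0.045  0.1  ]
blue 583.0 ((301.5, 208.84616088867188), 14.580275535583496) [0.471 0.006 0.066]
blue 324.5 ((329.5, 255.0), 10.735555648803711) [ 0.334 -0.078  0.066]
tray [(array([266.5, 200.1], dtype=float32), array([0.506, 0.114, 0.012])), (array([336.1, 188. ], dtype=float32), array([ 0.546, -0.102,  0.012])), (array([341.7, 220.3], dtype=float32), array([ 0.444, -0.118,  0.012])), (array([272.1, 232.4], dtype=float32), array([0.406, 0.095, 0.012]))]
tumbler [ 0.506 -0.199  0.085]
jar [0.428 0.204 0.075]
```

View pics/crop.png

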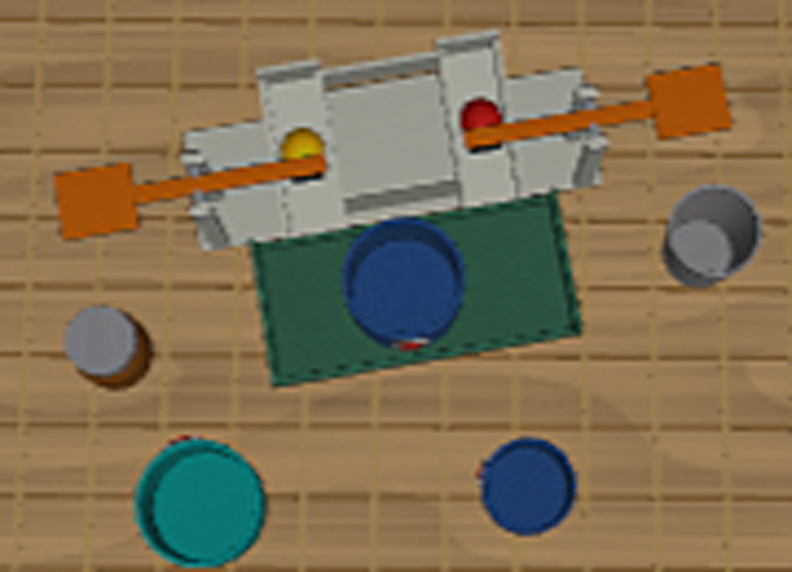

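The crop confirms it. The tray's tiffin at (403,285) is blue and clearly larger than the loose blue one at (527,487); the third is turquoise. From the two paddles, yaw ≈ 9.9° and the dispenser origin ≈ (0.509, 0.007). The gold sweet is on the left, so I push from the right side of the tiffin towards +y.

drive_tool --series '[[[2.1,4.9,0],-1.5],[[2.1,4.9,0],-1.5],[[2.1,4.9,0],-1.5],[[2.1,4.9,0],-1.5],[[2.1,4.9,0],-1.5],[[2.1,4.9,0],-1.6],[[2.1,4.9,0],-1.6],[[2.1,4.9,0],-1.6],[[2.1,4.9,0],-1.6],[[2.1,4.8,0],-1.5]]' --hand 1 --newtons 20

```text
time: 1.35
ee_pos: [0.4769, -0.0746, 0.2305]
eef_rot: [0.996, 0.085, -0.0, 0.0]
ft_force: [0.3, -1.2, -0.2]
width: 0.0014
grip_force: 0.0
```

```bash
cat >> h.py <<'E'
from scipy.spatial.transform import Rotation as Rot
def wristcam():
    from bench import r,vision
    s=r.read_state(); c=vision.camera("wrist")
    T=np.eye(4);T[:3,:3]=Rot.from_quat(s["eef_rot"]).as_matrix();T[:3,3]=s["ee_pos"]
    W=np.linalg.inv(T@c["mount"]);c["R"]=W[:3,:3];c["t"]=W[:3,3];return s,c
E
python3 - <<'E'
from h import *
s,c=wristcam()
print(s["time"],s["ee_pos"],Rot.from_quat(s["eef_rot"]).as_matrix().round(3),s["width"],-c["R"].T@c["t"])
cv2.imwrite("pics/w1.png",c["color"][:,:,::-1])
import pickle;pickle.dump(c,open("w1.pkl","wb"))
for q in blobs(c,(105,120,40),(125,255,255),(0,0,640,400),2,100):print("blue",cv2.contourArea(q),cv2.boundingRect(q))
for q in blobs(c,(60,80,30),(88,255,255),(0,0,640,400),2,100):
    for p in cv2.boxPoints(cv2.minAreaRect(q)):print("green",p,ray(c,p,.012).round(3))
for q in blobs(c,(5,150,120),(18,255,255),(0,0,640,400),3,100):print("or",cv2.boundingRect(q),ray(c,cen(q),.127).round(3))
E
```

```text
1.35 [ 0.47694529 -0.07460721  0.2304834 ] [[ 0.985  0.17  -0.   ]
 [ 0.17  -0.985 -0.   ]
 [-0.     0.    -1.   ]] 0.0014476327245551994 [ 0.55636422 -0.06223783  0.38440992]
blue 6943.5 (566, 111, 74, 150)
blue 4982.0 (197, 130, 84, 81)
green [152.71042  119.505875] [0.504 0.116 0.012]
green [347.9822  117.37178] [ 0.543 -0.098  0.012]
green [348.92862 203.968  ] [ 0.444 -0.119  0.012]
green [153.65683 206.1021 ] [0.401 0.113 0.012]
green [ 99. 247.] [0.334 0.18  0.012]
green [144. 247.] [0.344 0.124 0.012]
green [144. 281.] [0.295 0.123 0.012]
green [ 99. 281.] [0.285 0.181 0.012]
or (283, 62, 234, 62) [ 0.576 -0.151  0.127]
or (0, 86, 164, 41) [0.527 0.118 0.127]
```

View pics/w1.png

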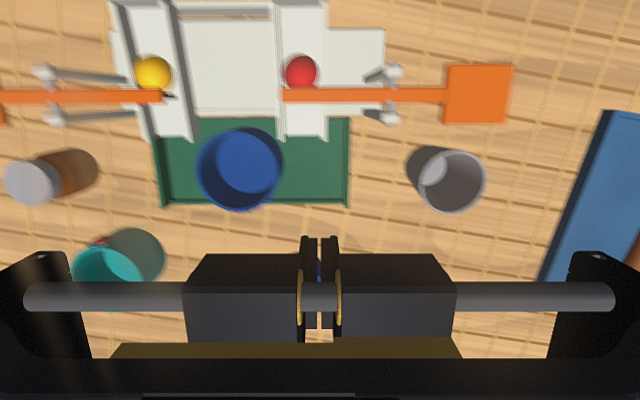

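Everything agrees with the first estimate. The tiffin is at (239,170), the tray spans columns 153–348, and there is a free gap at its right end. Now I descend into that gap.

drive_tool --series '[[[0.3,0,-2],0],[[0,0,-3],0],[[0,0,-3],0],[[0,0,-3],0],[[0,0,-2.5],0],[[0,0,-2],0],[[0,0,-1.6],0],[[0,0,-1],0],[[0,0,-0.5],0],[[0,0,0],0]]'

```text
time: 2.65
ee_pos: [0.4798, -0.0763, 0.0446]
eef_rot: [0.996, 0.086, 0.0, 0.0]
ft_force: [0.1, 0.5, 1.2]
width: 0.0004
grip_force: 0.0
```

```bash
python3 - <<'E'
from h import *
from bench import vision
s,c=wristcam();print(s["ee_pos"],s["ft_force"])
t=vision.camera("top")["color"][150:250,200:400];cv2.imwrite("pics/m2.png",np.vstack([cv2.resize(t,(600,300)),cv2.resize(c["color"],(600,290))[:, :]])[:,:,::-1])
E
```

```text
[ 0.47975714 -0.07627214  0.04464709] [0.10522085 0.53381476 1.22235403]
```

View pics/m2.png

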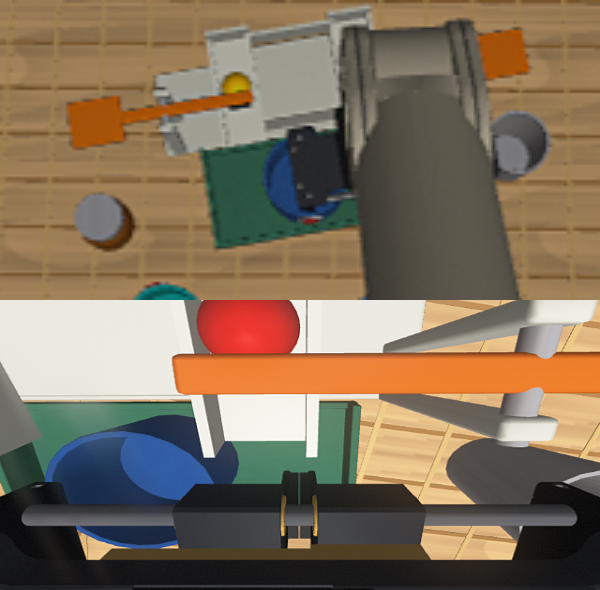

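The fingers are in the gap, right of the tiffin, with no contact force. Now I push along the tray's +y direction.

drive_tool --series '[[[-0.13,0.74,0],0],[[-0.13,0.74,0],0],[[-0.12,0.69,0],0],[[-0.12,0.69,0],0],[[-0.12,0.69,0],0],[[-0.12,0.69,0],0],[[-0.12,0.69,0],0],[[-0.12,0.69,0],0],[[-0.12,0.69,0],0],[[-0.12,0.69,0],0]]'

```text
time: 4.0
ee_pos: [0.4674, -0.0058, 0.0446]
eef_rot: [0.996, 0.086, 0.0, 0.0]
ft_force: [0.5, -2.4, 0.8]
width: 0.0006
grip_force: 1.1
```

drive_tool --series '[[[-0.05,0.3,0],0],[[-0.03,0.2,0],0],[[-0.03,0.15,0],0],[[0,0,0],0],[[0,0,0],0],[[0,0,0],0],[[0,0,0],0],[[0,0,0],0],[[0,0,0],0],[[0,0,0],0]]'

```text
time: 5.25
ee_pos: [0.4664, 0.0003, 0.0445]
eef_rot: [0.996, 0.086, -0.0, 0.0]
ft_force: [0.6, -0.5, -0.2]
width: 0.0004
grip_force: 0.4
```

```bash
python3 - <<'E'
from h import *
s,c=wristcam();print(s["ee_pos"],s["ft_force"])
cv2.imwrite("pics/w3.png",c["color"][:,:,::-1])
E
```

```text
[4.66361245e-01 2.78234972e-04 4.45440523e-02] [ 0.57190378 -0.46297297 -0.17123182]
```

View pics/w3.png

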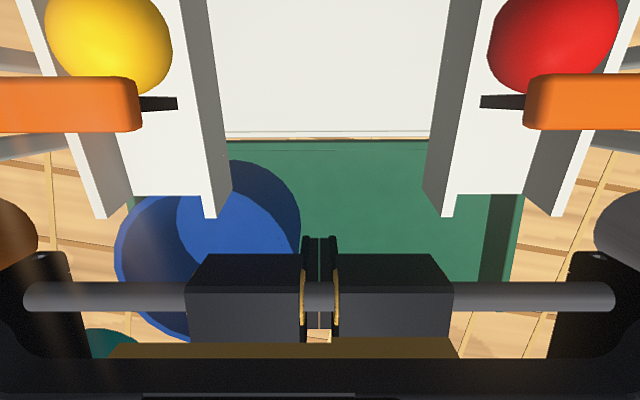

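The tiffin is still upright and moving with the fingers, but it isn't at the wall yet: there's no force rise. I'll creep on.

drive_tool --series '[[[-0.02,0.1,0],0],[[-0.02,0.1,0],0],[[-0.02,0.1,0],0],[[-0.02,0.1,0],0],[[0,0,0],0],[[0,0,0],0],[[0,0,0],0],[[0,0,0],0],[[0,0,0],0],[[0,0,0],0]]'

```text
time: 6.55
ee_pos: [0.4656, 0.0043, 0.0446]
eef_rot: [0.996, 0.086, 0.0, 0.0]
ft_force: [0.3, -1.2, -1.0]
width: 0.0005
grip_force: 0.4
```

drive_tool --series '[[[-0.02,0.1,0],0],[[-0.02,0.1,0],0],[[-0.02,0.1,0],0],[[-0.02,0.1,0],0],[[0,0.1,0],0],[[0,0,0],0],[[0,0,0],0],[[0,0,0],0],[[0,0,0],0],[[0,0,0],0]]'

```text
time: 7.8
ee_pos: [0.4654, 0.008, 0.0449]
eef_rot: [0.996, 0.085, 0.0, 0.001]
ft_force: [1.8, -7.4, 0.7]
width: 0.001
grip_force: 3.8
```

The steady 7 N holds and the measured pose lags the command, so the tiffin is against the end wall. Back off and go up.

drive_tool --series '[[[0.1,-0.8,0],0],[[0.2,-0.9,0],0],[[0,0,3],0],[[0,0,5],0],[[0,0,5],0],[[0,0,3.5],0],[[0.9,5,0],0],[[0.9,5,0],0],[[0.9,4,0],0],[[0,0,0],0]]'

```text
time: 9.05
ee_pos: [0.4945, 0.1356, 0.2095]
eef_rot: [0.996, 0.089, -0.0, -0.001]
ft_force: [0.0, -0.8, -0.2]
width: 0.0006
grip_force: 0.0
```

```bash
python3 - <<'E'
from h import *
s,c=wristcam();print(s["ee_pos"],s["ft_force"])
cv2.imwrite("pics/w4.png",c["color"][:,:,::-1])
for q in blobs(c,(5,150,120),(18,255,255),(0,0,640,400),3,100):print("or",cv2.boundingRect(q))
for q in blobs(c,(105,120,40),(125,255,255),(0,0,640,400),2,100):print("blue",cv2.contourArea(q),cv2.boundingRect(q),ray(c,cen(q),.06).round(3))
h=cv2.cvtColor(c["color"],cv2.COLOR_RGB2HSV); m=cv2.inRange(h,(5,150,120),(18,255,255))
m=cv2.morphologyEx(m,cv2.MORPH_OPEN,np.ones((31,31),np.uint8))
for q in cv2.findContours(m,0,2)[0]:print("paddle",cen(q),ray(c,cen(q),.127).round(4),cv2.boundingRect(q))
E
```

```text
[0.49451416 0.13562207 0.20946655] [ 0.02108104 -0.75589794 -0.21366127]
or (0, 0, 114, 156)
or (200, 144, 235, 58)
or (554, 166, 86, 15)
blue 3854.0 (347, 197, 84, 57) [0.465 0.057 0.06 ]
blue 1793.0 (65, 233, 65, 49) [0.377 0.35  0.06 ]
paddle (236.02103446667599, 172.47087356000185) [0.5118 0.1999 0.127 ] (203, 145, 67, 56)
paddle (50.58827175101134, 78.7285081640242) [0.5546 0.3316 0.127 ] (0, 0, 113, 154)
```

View pics/w4.png

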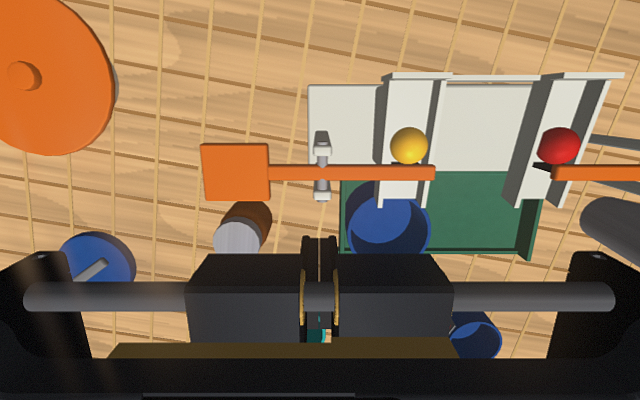

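The tiffin stands at the left end wall under the gold lane (388,225), upright. The left paddle is at (236,172), world (0.512, 0.200). Next I hover above it.

drive_tool --series '[[[0.6,2.5,0],0],[[0.6,2.5,0],0],[[0.5,1.7,0],0],[[0,0,-2],0],[[0,0,-2],0],[[0,0,-1.5],0],[[0,0,-0.7],0],[[0,0,0],0],[[0,0,0],0],[[0,0,0],0]]'

```text
time: 10.35
ee_pos: [0.5121, 0.1994, 0.1481]
eef_rot: [0.996, 0.086, 0.0, -0.0]
ft_force: [0.5, 0.3, 0.0]
width: 0.0006
grip_force: 0.0
```

Press down to a TCP height of about 0.107 and hold.

drive_tool --series '[[[0,0,-1],0],[[0,0,-0.7],0],[[0,0,-0.7],0],[[0,0,-0.7],0],[[0,0,-0.6],0],[[0,0,-0.4],0],[[0,0,0],0],[[0,0,0],0],[[0,0,0],0],[[0,0,0],0]]'

```text
time: 11.6
ee_pos: [0.5125, 0.1994, 0.1075]
eef_rot: [0.996, 0.086, 0.001, 0.0]
ft_force: [-2.1, -1.3, 13.1]
width: 0.0007
grip_force: 5.5
```

```bash
python3 - <<'E'
from h import *
s,c=wristcam();print(s["ee_pos"],s["ft_force"])
cv2.imwrite("pics/w5.png",c["color"][:,:,::-1])
E
```

```text
[0.5125059  0.19938865 0.10754428] [-2.064271   -1.34945601 13.08737513]
```

View pics/w5.png

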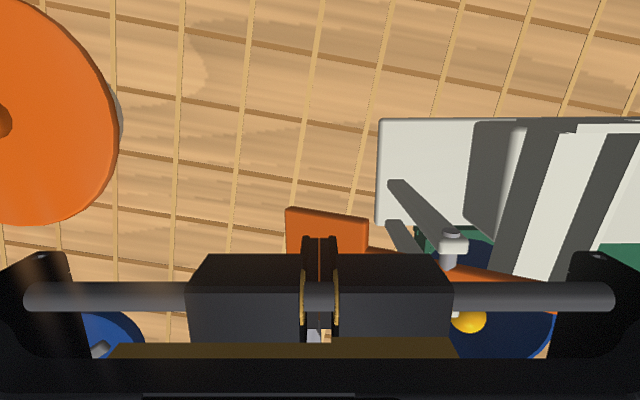

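The gold sweet is in the tiffin (468,320), its lane is empty, and the paddle is at its stop. Now I release it and retreat.

drive_tool --series '[[[0,0,0.7],0],[[0,0,0.8],0],[[0,0,0.8],0],[[0,0,1],0],[[0,0,2],0],[[0,0,4],0],[[0,0,4],0],[[0,0,4],0],[[0,-3,2],0],[[0,0,0],0]]'

```text
time: 12.9
ee_pos: [0.5128, 0.1668, 0.3018]
eef_rot: [0.996, 0.084, 0.001, 0.001]
ft_force: [0.0, -1.1, -0.8]
width: 0.0004
grip_force: 0.0
```

drive_tool --series '[[[-2,-3,0],0],[[-3,0,0],0],[[0,0,0],0],[[0,0,0],0],[[0,0,0],0],[[0,0,0],0],[[0,0,0],0],[[0,0,0],0],[[0,0,0],0],[[0,0,0],0]]'

```text
time: 14.15
ee_pos: [0.4618, 0.1392, 0.2996]
eef_rot: [0.996, 0.086, 0.0, 0.0]
ft_force: [-0.2, 0.2, 1.1]
width: 0.0002
grip_force: 0.0
```

```bash
python3 - <<'E'
from h import *
from bench import vision
s,c=wristcam();print(s["time"],s["ee_pos"],s["ft_force"])
t=vision.camera("scene")["color"][160:280,240:420]
cv2.imwrite("pics/f.png",np.vstack([cv2.resize(t,(480,320)),cv2.resize(c["color"][:250],(480,188))])[:,:,::-1])
E
```

```text
14.15 [0.46177629 0.13923512 0.29958035] [-0.21800577  0.18609455  1.13705157]
```

View pics/f.png

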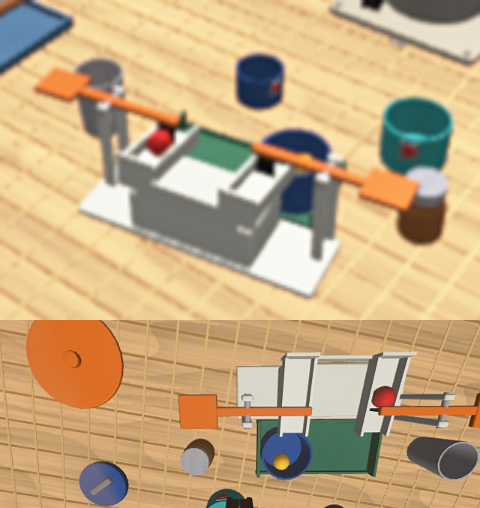

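The gold sweet is in the tiffin (282,462), the tiffin is upright at the left wall, the paddle is back up, and red is still behind its gate (385,397). Nothing else has moved.

```bash
python3 -c "
from bench import r
print(r.close_job())"
```

```text
the job is handed in; nothing more can be done
None
```

I handed the job in at about 14 s: the gold sweet is in the tiffin at the tray's left end wall, the left paddle is back up, and the red sweet is still behind its gate; the result was not reported back.

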